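# Set and lock one regulator on a bench air console

## Robot

A 7-joint arm with a two-finger parallel gripper is mounted at the origin on the work surface. World frame = base frame: x ahead of the robot, y to its left, z up, the work surface at z = 0. Lengths are in m, angles in degrees, forces in N, time in s.
With the tool pointing down it reaches from about 0.425 to 0.875 m from the base axis. Payload 4.7 kg.
Tool frame: the origin (TCP) lies on the mounting face of the last link; the fingertips stand 182 mm ahead of it and the grasp point (between the pads) lies 164 mm ahead of it; z points along the fingers, x is the direction in which the jaws open and shut, and the axes are right-handed (so a half turn about z gives the same grasp; the last joint's range is limited). The gripper opens to 87 mm and grips with 3 to 60 N. Pads are 19 mm wide; open, the fingers measure 117 mm over their backs; the gripper's body (75 mm by 190 mm) begins 51 mm behind the grasp point.
Start: joints at [-70.468, 18.392, -4.016, 83.108, 1.295, 78.541, -3.26], TCP at [0.209, 0.616, 0.405] pointing down, gripper open.
Joint ranges: [-163.93, 163.93], [-17.29, 119.83], [-79.2, 71.16], [3.27, 140.29], [-89.18, 269.18], [5.43, 117.66], [-154.24, 154.24]. Speed limits (degrees/s): [147.25, 147.25, 180, 180, 180, 180, 180].

## Interface

Orientations are given as [roll, pitch, yaw] about the fixed x, y, z axes, in that order (R = Rz(yaw) Ry(pitch) Rx(roll)).
In Python, from cell import status, cams, env, outline_of, landmark_of gives the robot as it stands. The module is installed in compiled form; this text tells all that it offers.
- The arm moves only by the tool jog_arm, never from a script. Its argument "rows" is a list of rows, each a list of 7 numbers: the closure, from 0 (fully open) to 1 (shut), then the shift along the tool's x, y, z in m, then the turn, a rotation vector about the tool's x, y, z in degrees. A call has 1 to 12 rows; each row shifts and turns the commanded pose from where the row before left it, along the tool's axes as they then stand; what a row does not reach is not made up. A row lasts 1/12 s, in which the tool goes at most 41.7 mm and 7.16 degrees, less where a joint would pass 70% of its speed; a pose out of reach is approached as far as the arm can. A call with a gripper value outside its range is refused whole. The fingers move at their own pace and stop on an object; "grip_force" is the grip in N (left out, the last holds). Time passes only in rows, so rows that do not move let the fingers close. It gives the time, the measured TCP pose, the force and the opening at its end, in the units of the state.
- status.get_obs(): the state, without advancing time (a new reading comes with each control period).
- cams.read_camera(name): name is "side" or "top" or "wrist"; returns (picture, depth): 400x640x3 uint8, red, green, blue; 400x640 float32, m along the optical axis (not along the pixel's ray), 0 where there is no reading.
- cams.camera_params(name): a dict with "vfov" (degrees; the focal length in pixels is half the picture's height over the tangent of half this angle, whatever the lens; pixels are square), "cx", "cy" (the principal point, pixels), "eye" and "attitude" of the camera in the world. Camera axes: x right, y up, looking along -z (the intrinsics and any distortion apply to the point x, -y, -z); pixel columns grow to the right and rows downward; lengths in m; the calibration is good to about 2 mm. A picture is of the moment at which its call begins: read the wrist's pose just before it. camera_params takes no time and is no camera call; for the wrist camera it gives the pose at the moment of the call.
- env.sign_off(): hands the job in, once; it reports no verdict.
Trained networks look in the newest picture that a camera, given by its name, has taken for a name from the list of things; names that differ only in an ending like _2 or _b are one class to them, and where a whole thing is asked for, a point or a joint stands for the part that bears it (a point fixed in the world has none). Each returns a list of dicts, best first, with "conf" (0 to 1); they miss things now and then, are a little off and sometimes report something else, mostly with a low value. They report only what shows in the picture. A call takes as long as a camera call.
- outline_of(camera, name): "pixels" (400x640 bool, what is visible of it) and "box" ([left, top, right, bottom] in pixels, round what is visible of it).
- landmark_of(camera, name): "position" ([row, column] in pixels: a listed point, or the origin of a listed thing).
The state is a dict: "time_s": time; "qpos": joint angles; "joint_velocities": joint speeds; "effort": joint torques, N m; "tool_pos": TCP position; "tool_rot": TCP orientation; "force": force on the tool from outside, world axes, zero at the start; "wrist_torque": the same for the moment, N m; "grip_width": finger opening in m.
Only numpy, scipy, OpenCV 4.12 (cv2) and the standard library are available. Lean on these libraries where they do the work, as an engineer would, in place of code of your own. Each camera call takes 0.05 s, during which the arm holds its last target. There are 200 camera calls.

## Task

The paste dispenser's air, the regulator with the blue ring on the bench air console, is set too high. Pull its knob up to unlock it, turn it anticlockwise until the red needle of its own gauge stands in the green band, then press the knob gently all the way down so that it locks there. Do not force the knob, and neither touch the neighbouring regulators nor shift anything else on the bench.

Things in the scene. Friction and masses are not known exactly. Their poses are not given: they have to be found in the camera images.
- reg_blue_knob (a point): the knob to work: black ribbed upright cylinder, 34 mm across, 37 mm tall, blue disc on top, blue ring (47 mm) on the panel round its foot. Point on its axis, 12 mm below its top, good height to grip. Knob down, it is 102 mm above the bench, the panel 30 mm below it. Its x axis (knob's own) turns with the knob; z up. Four such knobs stand in a row along the console's y, 60 mm apart.
- reg_blue_lift (a joint): height of the blue knob in m: 0 down and locked, 0.006 pulled up, free to turn; it stays where it is left (friction 5 N). Twelve splines 0.52 rad apart lock it; the slots are narrow (play 0.04 rad). Lowered onto a spline it stops after 2 mm: turn it to and fro, at most 0.3 rad, under a light press till it drops in, then press it home. Over 35 N on splines or seat harms them.
- reg_blue_turn (a joint): turn of the blue knob in rad, 0 as found, growing clockwise seen from above. Turns freely (about 0.08 N m) only when pulled up. It needs to go 0.75 to 1.5 rad anticlockwise (negative).
- reg_blue_needle (a joint): red needle of the blue regulator's gauge, rad, 0 as found, clockwise positive; it turns with the knob one to one.
- reg_blue_mark (a joint): green band of that gauge: angle of its middle on the same scale as the needle, rad; it reaches 0.32 rad to either side. The needle is in the middle of the band when both joints read the same. Fixed during the job.
- reg_blue_tip (a point): point on the red needle 18.5 mm from the centre of the blue regulator's gauge (47 mm white dial in a dark 55 mm bezel, 5 mm high, flat on the panel, 56 mm beyond the knob along the console's +x).
- reg_blue_band (a point): middle of the green band on that dial, 18.5 mm from the dial's centre. The needle stands in the band while this is within 6 mm of the needle's point.
- reg_blue_stem: fixed stem of the blue regulator, hidden under its knob, with the orange splines that lock the knob and the seat it comes down on. Origin on the knob's axis at the panel's top, 72 mm above the bench; axes as the console's.
- reg_yellow: regulator with the yellow ring, a neighbour of the blue one in the same row, same shape and size (knob 34 mm across, locked down). Its knob's axis stands 34 mm along this body's -x from its origin, which lies on the panel's top; pitch of the row 60 mm. Leave it untouched.
- reg_white: regulator with the white ring, a neighbour of the blue one in the same row, same shape and size (knob 34 mm across, locked down). Its knob's axis stands 34 mm along this body's -x from its origin, which lies on the panel's top; pitch of the row 60 mm. Leave it untouched.
- reg_red: regulator with the red ring, a neighbour of the blue one in the same row, same shape and size (knob 34 mm across, locked down). Its knob's axis stands 34 mm along this body's -x from its origin, which lies on the panel's top; pitch of the row 60 mm. Leave it untouched.
- console: air console, fixed: grey sheet-metal box 160 mm (x) by 300 mm (y), 72 mm high, dark top panel with the four knobs in a row along y, 34 mm to the -x side of its middle line, and a gauge beyond each. Origin under its centre; yaw up to 0.3 rad.
- solder_spool: yellow spool of solder wire, 54 mm across, 40 mm high, standing beside the console; origin under its centre. Leave alone.
- flux_bottle: small amber flux bottle, 32 mm across, 70 mm high; origin under its centre. Leave alone.
- tip_cleaner: black round tip cleaner with copper wool, 72 mm across, about 60 mm high; origin under its centre. Leave alone.
- multimeter: red multimeter lying on its back, 140 by 75 mm, 34 mm high; origin under its centre, x along its length. Leave alone.

How it is judged (in metres and radians):
On the way, in this order (a step that is already met when the one before it is completed fails the run):
1. the knob is pulled up, unlocked (value of joint reg_blue_lift above 0.0045 m), for 0.2 s.
2. with the knob still up, the needle is turned into the green band (value of joint reg_blue_lift above 0.0045 m and distance between reg_blue_tip and reg_blue_band below 0.006 m), for 0.2 s.
At the end, for the whole second after the job is handed in: the blue-ringed knob is fully down (within 1 mm of its seat, not turning), with its gauge's needle inside the green band (needle point within 6 mm of the band's middle, both 18.5 mm from the dial's centre); the loose things stand where they stood (within 10 mm) (value of joint reg_blue_lift below 0.001 m and distance between reg_blue_tip and reg_blue_band below 0.006 m and velocity of joint reg_blue_turn between -0.05 and 0.05 rad/s and distance of each of solder_spool, flux_bottle, tip_cleaner, multimeter from where it was at the start of the episode below 0.01 m); the robot touches nothing.
It fails at once if the blue knob is forced against its splines or seat with more than 35 N (contact force between reg_blue_turn and reg_blue_stem above 35 N).
It fails at once if a neighbouring regulator is touched (more than 1.5 N) (contact force between anything else and reg_yellow above 1.5 N or contact force between anything else and reg_white above 1.5 N or contact force between anything else and reg_red above 1.5 N).
It fails at once if a loose thing on the bench is moved more than 10 mm (distance of any of solder_spool, flux_bottle, tip_cleaner, multimeter from where it was at the start of the episode above 0.01 m).
It also fails if it takes over 54 s, if anything falls off the work surface, if the arm or the gripper's body presses on something with over 40 N, if the wrist force passes 120 N, or if a joint passes its speed limit or range.

## Working session

There is one attempt and no reset: what is moved stays moved. The work goes in short steps, Python scripts to look and compute and a tool call to move; the robot and the scene stay as the last step left them, time stands still between calls to the robot, and variables do not carry over. Pictures are saved under pics/ and viewed, about 8 in all and at most 12, crops included, and the job is handed in when it is done.

Besides the shell and the picture viewer there is one more tool, called by a JSON object that holds its "name" and its "arguments", one argument or row to a line. jog_arm: Moves the arm, as the interface text tells. Its arguments: {"type":"object","properties":{"rows":{"type":"array"},"grip_force":{"type":"number"}},"required":["rows"]}

```bash
mkdir -p pics; cat > h.py <<'E'
import numpy as np, cv2
from cell import status, cams, env, outline_of, landmark_of
from scipy.spatial.transform import Rotation as R
def cam(name):
    p=cams.camera_params(name); im,d=cams.read_camera(name); return p,im,d
def rot(p):
    a=np.array(p['attitude'],float)
    return a if a.shape==(3,3) else (R.from_quat(a).as_matrix() if a.size==4 else R.from_euler('xyz',a,degrees=True).as_matrix())
def ray(p,rc):
    f=200/np.tan(np.radians(p['vfov'])/2)
    v=np.array([(rc[1]-p['cx'])/f,-(rc[0]-p['cy'])/f,-1.])
    return rot(p)@v
def onz(p,rc,z):
    r=ray(p,rc); e=np.array(p['eye']); return e+r*(z-e[2])/r[2]
def proj(p,X):
    f=200/np.tan(np.radians(p['vfov'])/2)
    c=rot(p).T@(np.array(X)-p['eye']); return np.array([p['cy']-f*c[1]/-c[2], p['cx']+f*c[0]/-c[2]])
E
python3 - <<'E'
from h import *
for n in ('top','side','wrist'):
    p,im,d=cam(n); print(n,p)
    cv2.imwrite(f'pics/{n}0.png',im[:,:,::-1])
    if n=='top':
        for t,z in (('reg_blue_knob',.102),('reg_yellow',.072),('reg_white',.072),('reg_red',.072),('console',0),('reg_blue_tip',.077),('reg_blue_band',.077)):
            for l in landmark_of(n,t)[:2]: print(t,l['conf'],l['position'],onz(p,l['position'],z).round(4))
print(status.get_obs())
E
```

```text
top {'vfov': 57.52570982471522, 'cx': 311.9761658078593, 'cy': 200.5785079700917, 'eye': array([0.38466067, 0.01581356, 0.93928331]), 'attitude': array([  7.99371737,  -0.48259586, -89.48053604])}
reg_blue_knob 0.5 [192.9, 311.5] [0.5203 0.0111 0.102 ]
reg_blue_knob 0.2 [178.0, 188.5] [0.5526 0.2985 0.102 ]
reg_yellow 0.97 [178.5, 285.5] [0.5599 0.0742 0.072 ]
reg_white 0.55 [173.1, 267.3] [0.5727 0.1186 0.072 ]
reg_red 0.56 [183.7, 341.1] [ 0.5485 -0.0605  0.072 ]
console 0.96 [182.4, 301.7] [0.5645 0.0365 0.    ]
reg_blue_tip 0.55 [239.5, 447.2] [ 0.4163 -0.3106  0.077 ]
reg_blue_band 0.68 [175.7, 190.7] [0.5633 0.302  0.077 ]
side {'vfov': 51.364820040168105, 'cx': 313.3156440763188, 'cy': 205.79276613732432, 'eye': array([ 0.17871094, -0.73547101,  0.68201425]), 'attitude': array([ 52.69424357,  -1.23036724, -22.70125602])}
wrist {'vfov': 71.92618897297275, 'cx': 315.5521373122076, 'cy': 197.5669791226106, 'eye': array([0.14306449, 0.63765784, 0.38498061]), 'attitude': array([-1.48639437e+01,  3.42477048e-02,  7.13064536e+01])}
{'time_s': 0.5, 'qpos': array([-70.46993889,  18.39298748,  -4.01527039,  83.10951332,
         1.29485451,  78.541645  ,  -3.25979003]), 'joint_velocities': array([-0.03620153, -0.07150652,  0.01280412, -0.03944608, -0.03270026,
       -0.02668992,  0.00215764]), 'effort': array([ 5.62217356e-04, -4.90600955e+01, -4.02444564e-01, -3.12457824e+01,
       -6.38704654e-02,  3.48150521e-02,  5.78400363e-05]), 'tool_pos': array([0.20866294, 0.61559322, 0.40475713]), 'tool_rot': array([ 1.79997020e+02, -9.79594008e-04,  7.12781723e+01]), 'force': array([-0.29898312,  1.2130887 ,  0.34685184]), 'wrist_torque': array([-0.04036699,  0.05910706,  0.03624979]), 'grip_width': 0.0870894524048975}
```

```bash
python3 - <<'E'
import cv2
a=cv2.imread('pics/top0.png'); cv2.imwrite('pics/top0c.png',cv2.resize(a[100:320,140:500],None,fx=2.2,fy=2.2,interpolation=cv2.INTER_CUBIC))
E
```

```text
(no output)
```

View pics/top0c.png

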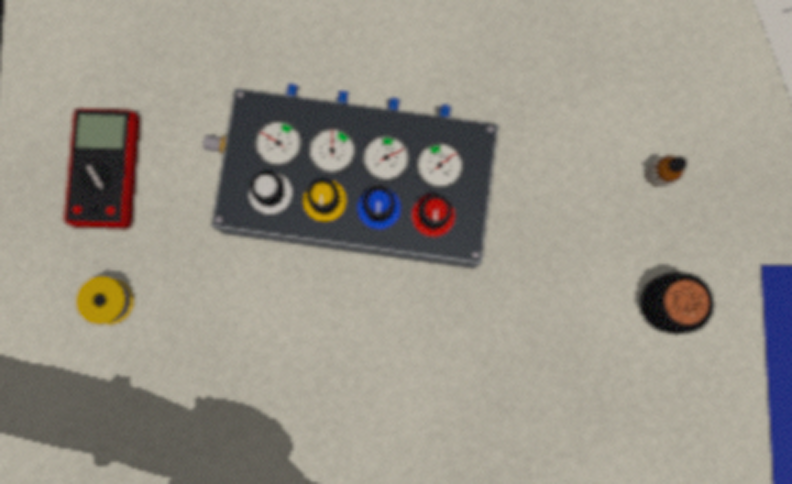

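View pics/side0.png

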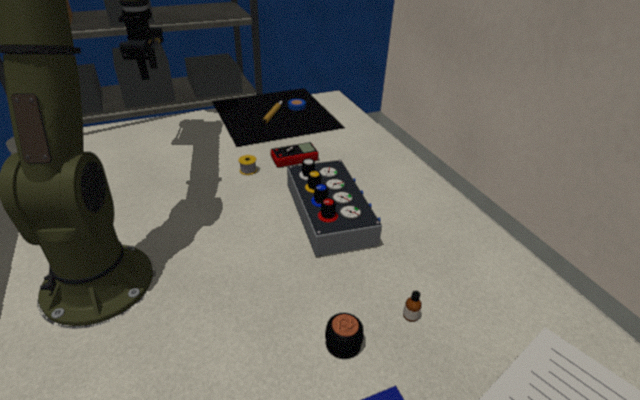

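{"name": "jog_arm", "arguments": {
  "rows": [
    [0,-0.0263,0.0272,0,0,0,0],
    [0,-0.0263,0.0272,0,0,0,0],
    [0,-0.0263,0.0272,0,0,0,0],
    [0,-0.0263,0.0272,0,0,0,0],
    [0,-0.0263,0.0272,0,0,0,0],
    [0,-0.0263,0.0272,0,0,0,0],
    [0,-0.0263,0.0272,0,0,0,0],
    [0,-0.0263,0.0272,0,0,0,0],
    [0,-0.0263,0.0272,0,0,0,0]
  ]
}}

```text
time_s: 1.25
tool_pos: [0.365, 0.311, 0.4051]
tool_rot: [180.0, -0.1, 71.3]
force: [-0.1, 0.1, 0.2]
grip_width: 0.0869
```

{"name": "jog_arm", "arguments": {
  "rows": [
    [0,-0.0263,0.0272,0,0,0,0],
    [0,-0.0263,0.0272,0,0,0,0],
    [0,-0.0263,0.0272,0,0,0,0],
    [0,-0.0263,0.0272,0,0,0,0],
    [0,-0.0263,0.0272,0,0,0,0],
    [0,-0.0263,0.0272,0,0,0,0],
    [0,-0.0263,0.0272,0,0,0,0],
    [0,-0.0263,0.0272,0,0,0,0],
    [0,-0.0263,0.0272,0,0,0,0]
  ]
}}

```text
time_s: 2.0
tool_pos: [0.5208, 0.0082, 0.4053]
tool_rot: [179.9, -0.1, 71.3]
force: [0.6, 1.4, -0.4]
grip_width: 0.0869
```

{"name": "jog_arm", "arguments": {
  "rows": [
    [0,0,0,0.005,0,0,6.65],
    [0,0,0,0.005,0,0,6.65],
    [0,0,0,0.005,0,0,6.65],
    [0,0,0,0.005,0,0,6.65],
    [0,0,0,0.005,0,0,6.65],
    [0,0,0,0.005,0,0,6.65],
    [0,0,0,0.005,0,0,6.65],
    [0,0,0,0.005,0,0,6.65],
    [0,0,0,0.005,0,0,6.65],
    [0,0,0,0.005,0,0,6.65],
    [0,0,0,0.005,0,0,6.65],
    [0,0,0,0.005,0,0,6.65]
  ]
}}

```text
time_s: 3.0
tool_pos: [0.5204, 0.0101, 0.3447]
tool_rot: [-180.0, -0.0, -8.9]
force: [0.3, -0.0, -0.0]
grip_width: 0.0871
```

```bash
python3 - <<'E'
from h import *
s=status.get_obs(); print(s['time_s'],s['tool_pos'],s['tool_rot'],s['qpos'],s['force'])
p,im,d=cam('wrist'); print(p)
for t,z in (('reg_blue_knob',.102),('reg_yellow',.072),('reg_white',.072),('reg_red',.072),('console',0),('reg_blue_tip',.077),('reg_blue_band',.077)):
    for l in landmark_of('wrist',t)[:2]: print(t,l['conf'],l['position'],onz(p,l['position'],z).round(4))
cv2.imwrite('pics/w1.png',im[:,:,::-1]); np.save('w1d.npy',d)
E
```

```text
3.0 [0.52039519 0.01010538 0.34473823] [-1.79976292e+02 -2.31758367e-02 -8.85073931e+00] [-35.21443209   4.85863685  32.98549604 107.06507878  -2.85404476
  68.85313859 -10.14469059] [ 0.3259578  -0.01110866 -0.03008977]
{'vfov': 71.92618897297275, 'cx': 315.5521373122076, 'cy': 197.5669791226106, 'eye': array([0.53158866, 0.07872664, 0.32504223]), 'attitude': array([-14.84233634,  -0.04978607,  -8.81867651])}
reg_blue_knob 0.71 [207.2, 315.2] [0.5211 0.012  0.102 ]
reg_yellow 0.95 [133.7, 351.1] [0.562 0.066 0.072]
reg_white 0.64 [60.3, 350.3] [0.5686 0.1257 0.072 ]
reg_red 0.81 [254.1, 349.5] [ 0.5462 -0.0509  0.072 ]
reg_blue_tip 0.6 [60.9, 352.4] [0.5695 0.1241 0.077 ]
reg_blue_tip 0.42 [217.0, 388.6] [ 0.5873 -0.0158  0.077 ]
reg_blue_band 0.66 [199.5, 398.5] [0.5979 0.     0.077 ]
```

View pics/w1.png

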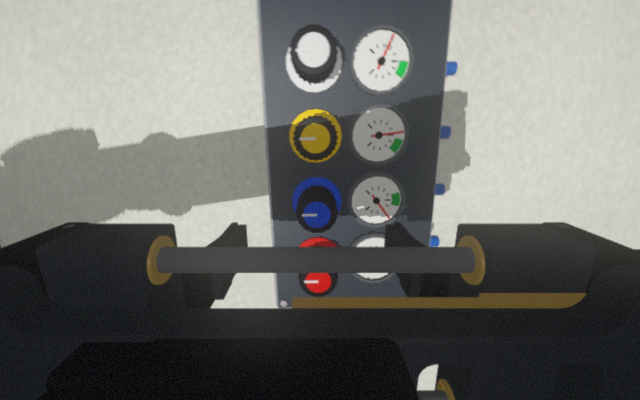

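{"name": "jog_arm", "arguments": {
  "rows": [
    [0.4,-0.0009,-0.0011,0,0,0,5.8],
    [0.4,0,0,0,0,0,5.8],
    [0.4,0,0,0,0,0,5.8],
    [0.4,0,0,0,0,0,5.8],
    [0.4,0,0,0,0,0,5.8],
    [0.4,0,0,0.01,0,0,0],
    [0.4,0,0,0.01,0,0,0],
    [0.4,0,0,0.01,0,0,0],
    [0.4,0,0,0,0,0,0]
  ],
  "grip_force": 30
}}

```text
time_s: 4.15
tool_pos: [0.5185, 0.0114, 0.3118]
tool_rot: [179.8, 0.2, -37.4]
force: [0.1, 0.7, 0.4]
grip_width: 0.0525
```

```bash
python3 - <<'E'
from h import *
im=cv2.imread('pics/w1.png'); o=im[160:240,340:420]
s=status.get_obs(); print(s['tool_pos'],s['tool_rot'],s['grip_width'],s['force'])
p,im2,d=cam('wrist')
for t,z in (('reg_blue_knob',.102),('reg_yellow',.072),('reg_blue_tip',.077),('reg_blue_band',.077)):
    for l in landmark_of('wrist',t)[:2]: print(t,l['conf'],l['position'],onz(p,l['position'],z).round(4))
b=im2[:,:,::-1]
cv2.imwrite('pics/w2.png',np.hstack([cv2.resize(o,(400,400),interpolation=2)[:, :400],cv2.resize(b[60:340,180:460],(400,400))]))
E
```

```text
[0.51850578 0.01138765 0.31183483] [ 1.79788018e+02  1.75460636e-01 -3.74080634e+01] 0.052535493973723896 [0.05083953 0.71472715 0.35128388]
reg_blue_knob 0.65 [222.5, 320.9] [0.5215 0.0088 0.102 ]
reg_yellow 0.74 [122.3, 320.6] [0.5644 0.0651 0.072 ]
reg_blue_tip 0.65 [184.0, 402.0] [ 0.5873 -0.012   0.077 ]
reg_blue_band 0.58 [167.6, 402.3] [ 0.5946 -0.0011  0.077 ]
```

View pics/w2.png

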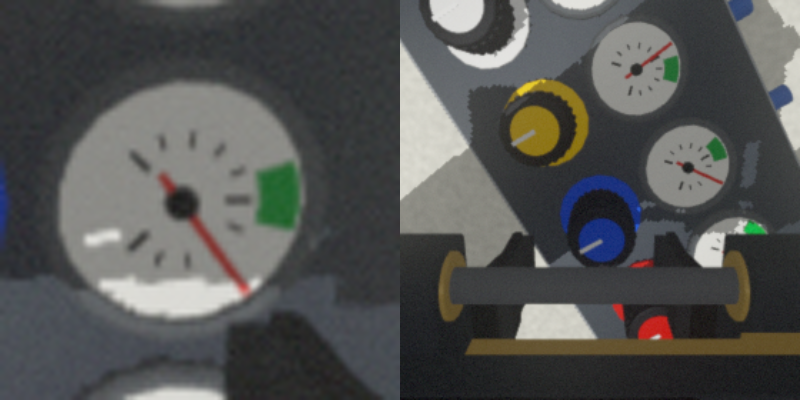

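```bash
python3 - <<'E'
from h import *
s=status.get_obs(); print(s['time_s'],s['tool_pos'],s['tool_rot'])
p,im,d=cam('wrist'); print(p['eye'],p['attitude'])
h=cv2.cvtColor(im,cv2.COLOR_RGB2HSV)
m=((h[...,0]>105)&(h[...,0]<130)&(h[...,1]>150)&(h[...,2]>60)).astype('uint8')
n,l,st,c=cv2.connectedComponentsWithStats(m)
for i in range(1,n):
    if st[i,4]>60:
        rc=(c[i][1],c[i][0]); print(st[i],c[i].round(1),'top',onz(p,rc,.114).round(4),'depth',np.median(d[l==i]))
l=landmark_of('top','reg_blue_knob')
# disc in top cam
P=cams.camera_params('top'); q,d2=cams.read_camera('top'); h=cv2.cvtColor(q,cv2.COLOR_RGB2HSV)
f=200/np.tan(np.radians(p['vfov'])/2)
yy,xx=np.nonzero((d>0))
r=np.stack([(xx-p['cx'])/f,-(yy-p['cy'])/f,-np.ones(len(xx))],1)*d[yy,xx][:,None]
X=r@rot(p).T+p['eye']
k=(abs(X[:,2]-.114)<.005)
rad=np.hypot(X[:,0]-.521,X[:,1]-.011)<.022
k&=rad; print(k.sum(),X[k].mean(0),X[k].min(0),X[k].max(0))
E
```

```text
4.4 [0.5198809  0.01125046 0.31506421] [-1.79974921e+02 -2.44550018e-02 -3.75012119e+01]
[0.56283211 0.06629883 0.29539273] [-14.81934589  -0.06687044 -37.46907683]
[376   0  15  10  92] [382.5   3.1] top [0.6345 0.0963 0.114 ] depth 0.22247022
[461 182  13  11  76] [466.8 186.9] top [ 0.6193 -0.028   0.114 ] depth 0.2603731
[290 184  56  40 752] [317.1 198.3] top [0.5343 0.027  0.114 ] depth 0.22727928
[303 213  31  31 691] [318.6 227.6] top [0.5223 0.0095 0.114 ] depth 0.19212976
1642 [0.5228126  0.01109541 0.11431238] [ 0.50480011 -0.00629654  0.10901764] [0.53897179 0.02702602 0.1169521 ]
```

{"name": "jog_arm", "arguments": {
  "rows": [
    [0.4,0.0022,-0.0003,0.007,0,0,0],
    [0.4,0,0,0.007,0,0,0],
    [0.4,0,0,0.007,0,0,0],
    [0.4,0,0,0.007,0,0,0],
    [0.4,0,0,0.007,0,0,0],
    [0.4,0,0,0.007,0,0,0],
    [0.4,0,0,0.006,0,0,0],
    [0.4,0,0,0,0,0,0],
    [0.4,0,0,0,0,0,0],
    [0.4,0,0,0,0,0,0]
  ]
}}

```text
time_s: 5.38
tool_pos: [0.5218, 0.0102, 0.267]
tool_rot: [-180.0, -0.0, -37.5]
force: [-0.2, 0.1, -0.3]
grip_width: 0.052
```

{"name": "jog_arm", "arguments": {
  "rows": [
    [0.6,0,0,0,0,0,0],
    [0.7,0,0,0,0,0,0],
    [0.7,0,0,0,0,0,0],
    [0.7,0,0,0,0,0,0],
    [0.7,0,0,0,0,0,0],
    [0.7,0,0,0,0,0,0],
    [0.7,0,0,0,0,0,0],
    [0.7,0,0,0,0,0,0]
  ],
  "grip_force": 30
}}

```text
time_s: 6.05
tool_pos: [0.5216, 0.0104, 0.267]
tool_rot: [-180.0, 0.0, -37.5]
force: [-2.0, 1.4, 3.5]
grip_width: 0.0329
```

{"name": "jog_arm", "arguments": {
  "rows": [
    [0.7,0,0,-0.001,0,0,0],
    [0.7,0,0,-0.001,0,0,0],
    [0.7,0,0,-0.001,0,0,0],
    [0.7,0,0,-0.001,0,0,0],
    [0.7,0,0,0,0,0,0],
    [0.7,0,0,0,0,0,0]
  ]
}}

```text
time_s: 6.55
tool_pos: [0.5216, 0.0103, 0.2706]
tool_rot: [180.0, 0.0, -37.5]
force: [2.5, 1.2, -5.3]
grip_width: 0.0333
```

{"name": "jog_arm", "arguments": {
  "rows": [
    [0.7,0,0,-0.001,0,0,0],
    [0.7,0,0,-0.001,0,0,0],
    [0.7,0,0,-0.0005,0,0,0],
    [0.7,0,0,0,0,0,0],
    [0.7,0,0,0,0,0,0]
  ]
}}

```text
time_s: 6.97
tool_pos: [0.5215, 0.0103, 0.2732]
tool_rot: [-180.0, 0.0, -37.5]
force: [2.1, 1.8, -6.2]
grip_width: 0.0331
```

{"name": "jog_arm", "arguments": {
  "rows": [
    [0.7,0,0,0,0,0,-4],
    [0.7,0,0,0,0,0,-4],
    [0.7,0,0,0,0,0,-4],
    [0.7,0,0,0,0,0,-4],
    [0.7,0,0,0,0,0,-4]
  ]
}}

```text
time_s: 7.38
tool_pos: [0.5215, 0.0103, 0.2732]
tool_rot: [-180.0, 0.0, -17.3]
force: [1.5, 2.0, -5.9]
grip_width: 0.0329
```

{"name": "jog_arm", "arguments": {
  "rows": [
    [0.7,0,0,0,0,0,-4],
    [0.7,0,0,0,0,0,-4],
    [0.7,0,0,0,0,0,-4],
    [0.7,0,0,0,0,0,-4],
    [0.7,0,0,0,0,0,-4],
    [0.7,0,0,0,0,0,-4],
    [0.7,0,0,0,0,0,-4],
    [0.7,0,0,0,0,0,-4],
    [0.7,0,0,0,0,0,-4],
    [0.7,0,0,0,0,0,-4],
    [0.7,0,0,0,0,0,0],
    [0.7,0,0,0,0,0,0]
  ]
}}

```text
time_s: 8.38
tool_pos: [0.5213, 0.0104, 0.2732]
tool_rot: [-180.0, 0.0, 22.4]
force: [0.3, 2.3, -5.7]
grip_width: 0.033
```

```bash
python3 - <<'E'
from h import *
s=status.get_obs(); print(s['time_s'],s['tool_pos'],s['tool_rot'],s['force'],s['wrist_torque'])
p,im,d=cam('wrist')
pk=p; a=proj(p,(.577,.003,.077)); print(a)
t,q,_=cam('top'); b=q[:,:,::-1]
cv2.imwrite('pics/w3.png',np.hstack([cv2.resize(im[:,:,::-1],(560,350)),cv2.resize(b[160:200,300:330],(240,320),interpolation=2)[:350] if 0 else np.vstack([cv2.resize(b[155:205,295:333],(240,316),interpolation=2),np.zeros((34,240,3),'uint8')])]))
for n in ('wrist','side','top'):
  for k in ('reg_blue_tip','reg_blue_band'):
    print(n,k,[(l['conf'],l['position']) for l in landmark_of(n,k)[:2]] if n!='side' else '')
E
```

```text
8.3833 [0.52132875 0.01037214 0.27315682] [-1.79958883e+02  4.60352534e-02  2.23822982e+01] [ 0.34263956  2.32935527 -5.65745344] [ 0.42824059 -0.06376559  0.02550157]
[266.57349287 383.86667111]
wrist reg_blue_tip []
wrist reg_blue_band []
side reg_blue_tip 
side reg_blue_band 
top reg_blue_tip [(0.39, [178.8, 440.2])]
top reg_blue_band []
```

View pics/w3.png

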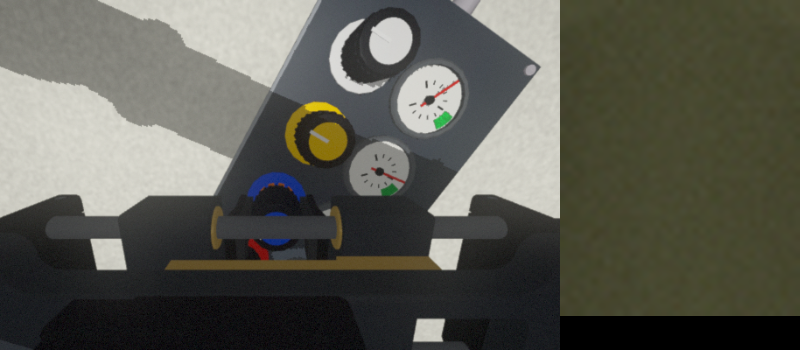

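```bash
python3 - <<'E'
from h import *
p,im,d=cam('side')
a=cv2.imread('pics/side0.png')[150:240,285:385]; b=im[150:240,285:385,::-1]
cv2.imwrite('pics/s1.png',np.hstack([cv2.resize(v,(400,360),interpolation=2) for v in (a,b)]))
for k in ('reg_blue_tip','reg_blue_band'): print(k,[(l['conf'],l['position'],onz(p,l['position'],.077)) for l in landmark_of('side',k)[:2]])
E
```

```text
reg_blue_tip []
reg_blue_band []
```

View pics/s1.png

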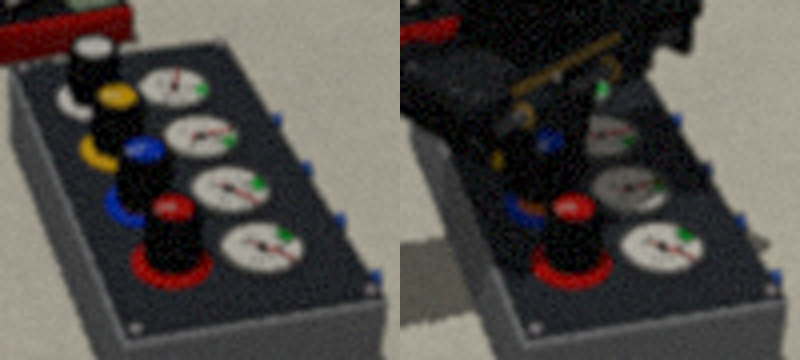

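{"name": "jog_arm", "arguments": {
  "rows": [
    [0.7,0,0,0.0007,0,0,0],
    [0.7,0,0,0.0007,0,0,0],
    [0.7,0,0,0.0007,0,0,0],
    [0.7,0,0,0,0,0,0]
  ]
}}

```text
time_s: 9.17
tool_pos: [0.5215, 0.0103, 0.272]
tool_rot: [-179.9, 0.0, 22.5]
force: [-4.2, 2.4, 3.4]
grip_width: 0.0335
```

{"name": "jog_arm", "arguments": {
  "rows": [
    [0.7,0,0,0.0005,0,0,0],
    [0.7,0,0,0.0005,0,0,0],
    [0.7,0,0,0,0,0,0]
  ]
}}

```text
time_s: 9.42
tool_pos: [0.5215, 0.0103, 0.2711]
tool_rot: [-179.9, 0.0, 22.5]
force: [-5.4, 2.3, 3.8]
grip_width: 0.0333
```

{"name": "jog_arm", "arguments": {
  "rows": [
    [0.7,0,0,0.0005,0,0,0],
    [0.7,0,0,0.0005,0,0,0],
    [0.7,0,0,0,0,0,0]
  ]
}}

```text
time_s: 9.67
tool_pos: [0.5215, 0.0102, 0.2701]
tool_rot: [-179.9, 0.0, 22.5]
force: [-5.4, 3.3, 4.0]
grip_width: 0.0333
```

{"name": "jog_arm", "arguments": {
  "rows": [
    [0.7,0,0,0.0005,0,0,0],
    [0.7,0,0,0.0005,0,0,0],
    [0.7,0,0,0,0,0,0]
  ]
}}

```text
time_s: 9.92
tool_pos: [0.5214, 0.0103, 0.2691]
tool_rot: [-179.9, 0.0, 22.5]
force: [-4.6, 2.4, 3.8]
grip_width: 0.033
```

{"name": "jog_arm", "arguments": {
  "rows": [
    [0.7,0,0,0.0005,0,0,0],
    [0.7,0,0,0.0005,0,0,0],
    [0.7,0,0,0,0,0,0]
  ]
}}

```text
time_s: 10.17
tool_pos: [0.5214, 0.0103, 0.2681]
tool_rot: [-179.9, 0.0, 22.5]
force: [-4.4, 3.8, 3.4]
grip_width: 0.0335
```

{"name": "jog_arm", "arguments": {
  "rows": [
    [0.7,0,0,0.0004,0,0,0],
    [0.7,0,0,0.0003,0,0,0],
    [0.7,0,0,0,0,0,0]
  ]
}}

```text
time_s: 10.42
tool_pos: [0.5215, 0.0103, 0.2674]
tool_rot: [-179.9, 0.0, 22.5]
force: [-4.2, 3.0, 3.9]
grip_width: 0.0332
```

{"name": "jog_arm", "arguments": {
  "rows": [
    [0.7,0,0,0.0003,0,0,0],
    [0.7,0,0,0.0003,0,0,0],
    [0.7,0,0,0,0,0,0]
  ]
}}

```text
time_s: 10.67
tool_pos: [0.5215, 0.0103, 0.267]
tool_rot: [-179.9, 0.0, 22.5]
force: [-5.5, 2.6, 4.9]
grip_width: 0.0329
```

{"name": "jog_arm", "arguments": {
  "rows": [
    [0.7,0,0,0.0003,0,0,0],
    [0.7,0,0,0,0,0,0]
  ]
}}

```text
time_s: 10.83
tool_pos: [0.5215, 0.0102, 0.2668]
tool_rot: [-179.9, 0.0, 22.5]
force: [-7.6, 2.0, 6.4]
grip_width: 0.0333
```

{"name": "jog_arm", "arguments": {
  "rows": [
    [0.7,0,0,0.0005,0,0,0],
    [0.7,0,0,0,0,0,0],
    [0.7,0,0,0,0,0,0]
  ]
}}

```text
time_s: 11.08
tool_pos: [0.5215, 0.0102, 0.2667]
tool_rot: [-179.9, 0.0, 22.5]
force: [-7.4, 2.5, 9.2]
grip_width: 0.033
```

{"name": "jog_arm", "arguments": {
  "rows": [
    [0.7,0,0,-0.0004,0,0,0],
    [0.4,0,0,0,0,0,0],
    [0.4,0,0,0,0,0,0],
    [0.4,0,0,0,0,0,0],
    [0.4,0,0,0,0,0,0],
    [0.4,0,0,0,0,0,0],
    [0.4,0,0,0,0,0,0]
  ]
}}

```text
time_s: 11.67
tool_pos: [0.5218, 0.01, 0.2656]
tool_rot: [180.0, -0.0, 22.5]
force: [0.6, -0.1, 0.1]
grip_width: 0.0517
```

{"name": "jog_arm", "arguments": {
  "rows": [
    [0.4,0,0,-0.01,0,0,0],
    [0.4,0,0,-0.01,0,0,0],
    [0.4,0,0,-0.015,0,0,0],
    [0.4,0,0,-0.02,0,0,0],
    [0.4,0,0,-0.02,0,0,0],
    [0.4,0.01,0,-0.02,0,0,6],
    [0.4,0.01,-0.01,-0.01,0,0,6],
    [0.4,0,-0.015,0,0,0,6],
    [0.4,0,-0.015,0,0,0,6],
    [0.4,0,-0.015,0,0,0,6],
    [0.4,0,0,0,0,0,0],
    [0.4,0,0,0,0,0,0]
  ]
}}

```text
time_s: 12.67
tool_pos: [0.5342, 0.0716, 0.3713]
tool_rot: [-180.0, -0.1, -7.2]
force: [0.3, -0.5, -0.2]
grip_width: 0.052
```

```bash
python3 - <<'E'
from h import *
s=status.get_obs(); print(s['time_s'],s['tool_pos'],s['tool_rot'],s['force'])
p,im,d=cam('wrist')
for t,z in (('reg_blue_knob',.102),('reg_blue_tip',.077),('reg_blue_band',.077)):
    for l in landmark_of('wrist',t)[:2]: print(t,l['conf'],l['position'],onz(p,l['position'],z).round(4))
f=200/np.tan(np.radians(p['vfov'])/2)
yy,xx=np.nonzero(d>0)
X=(np.stack([(xx-p['cx'])/f,-(yy-p['cy'])/f,-np.ones(len(xx))],1)*d[yy,xx][:,None])@rot(p).T+p['eye']
B=np.array([.5216,.0103]); w=np.radians(-7.8); ya=np.array([-np.sin(w),np.cos(w)])
for n,c in (('blue',B),('yellow',B+.06*ya),('white',B+.12*ya),('red',B-.06*ya)):
    k=(np.hypot(*(X[:,:2]-c).T)<.012)&(X[:,2]<.13)
    print(n,k.sum(),np.median(X[k,2]) if k.any() else None)
cv2.imwrite('pics/w4.png',im[:,:,::-1])
E
```

```text
12.6667 [0.53415196 0.07155262 0.37133042] [-1.79996198e+02 -6.11587853e-02 -7.24874787e+00] [ 0.33678134 -0.45314243 -0.15309318]
reg_blue_knob 0.76 [258.8, 310.0] [0.5221 0.0128 0.102 ]
blue 92 0.11473800263803442
yellow 540 0.11488535200473976
white 650 0.11485159741225551
red 0 None
```

View pics/w4.png

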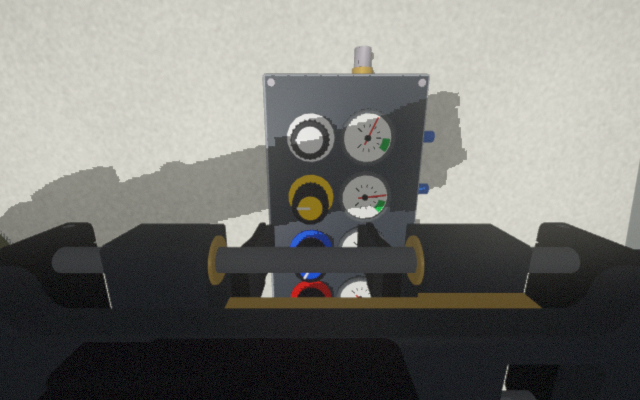

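{"name": "jog_arm", "arguments": {
  "rows": [
    [0.4,0,0.03,0,0,0,0],
    [0.4,0,0.03,0,0,0,0],
    [0.4,0,0.03,0,0,0,0],
    [0.4,0,0.02,0,0,0,0],
    [0.4,0,0,0,0,0,0],
    [0.4,0,0,0,0,0,0]
  ]
}}

```text
time_s: 13.37
tool_pos: [0.5194, -0.0401, 0.3707]
tool_rot: [-180.0, -0.0, -7.7]
force: [-0.4, 0.5, 0.2]
grip_width: 0.052
```

```bash
python3 - <<'E'
from h import *
p,im,d=cam('wrist')
for t,z in (('reg_blue_knob',.102),('reg_blue_tip',.077),('reg_blue_band',.077)):
    for l in landmark_of('wrist',t)[:2]: print(t,l['conf'],l['position'],onz(p,l['position'],z).round(4))
f=200/np.tan(np.radians(p['vfov'])/2)
yy,xx=np.nonzero(d>0)
X=(np.stack([(xx-p['cx'])/f,-(yy-p['cy'])/f,-np.ones(len(xx))],1)*d[yy,xx][:,None])@rot(p).T+p['eye']
B=np.array([.5216,.0103]); w=np.radians(-7.8); ya=np.array([-np.sin(w),np.cos(w)])
for n,c in (('blue',B),('yellow',B+.06*ya),('white',B+.12*ya),('red',B-.06*ya)):
    k=(np.hypot(*(X[:,:2]-c).T)<.012)&(X[:,2]<.13)
    print(n,k.sum(),np.median(X[k,2]) if k.any() else None)
r,c=proj(p,(.577,.003,.077)).astype(int); print(r,c)
cv2.imwrite('pics/w5.png',cv2.resize(im[max(r-50,0):r+50,max(c-100,0):c+40,::-1],None,fx=5,fy=5,interpolation=2))
E
```

```text
reg_blue_knob 0.83 [147.1, 308.7] [0.5208 0.0102 0.102 ]
reg_blue_knob 0.54 [77.6, 344.6] [0.5587 0.063  0.102 ]
reg_blue_tip 0.6 [143.5, 386.9] [0.5962 0.0015 0.077 ]
reg_blue_band 0.61 [148.0, 388.9] [ 0.5978 -0.0031  0.077 ]
reg_blue_band 0.32 [6.6, 344.5] [0.5677 0.1234 0.077 ]
blue 635 0.11455071187185573
yellow 784 0.11482325491340056
white 24 0.11447773567605982
red 527 0.11491711206111577
144 367
```

View pics/w5.png

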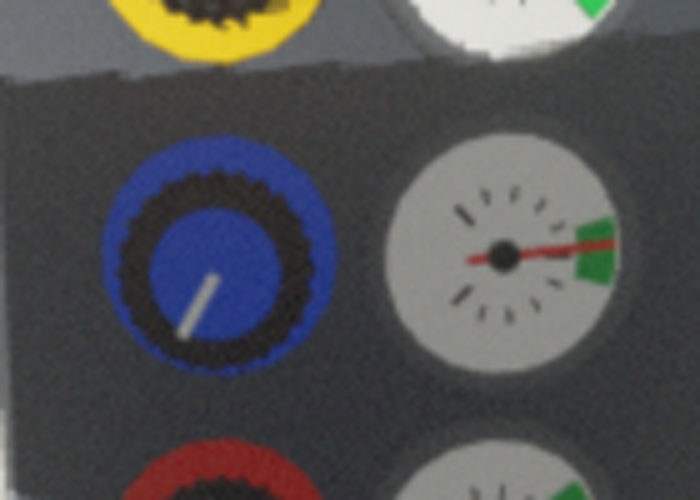

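The needle (crop 610,243) lies inside the green band (centre 597,252), and the blue knob's top is level with its neighbours, so I'm handing the job in.

```bash
python3 -c "
from cell import env; print(env.sign_off())"
```

```text
the job is handed in; nothing more can be done
None
```

The blue regulator is now in its green band and locked down, and I handed the job in at about 13.5 s. I gripped its knob at 30 N, pulled it up about 6 mm, turned it 60° (two splines) anticlockwise, and pressed it back down. It dropped straight into its slots without jiggling, and the press read about 9 N at most between steps. I then let go and backed off upwards.

**Final checks:**
- **Needle:** in the last close-up it stands inside the green band, a few degrees anticlockwise of the middle. The network's two points are about 5 mm apart, just inside the 6 mm limit. The picture shows a smaller gap, which I trust more because the network's points are only roughly placed.
- **Knob height:** the depth camera puts the blue knob's top at 114.6 mm, against 114.8–114.9 mm for the yellow and red knobs, so it is fully down.
- **Contact:** the robot was clear of everything, with about 0 N on the wrist. No wrist force at the end of any move suggested touching a neighbour.
- **Not checked:** I did not measure the loose things on the bench again afterwards, but the arm never went near them at low height.

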